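Zero the coating gauge and hold it on the longest wiper arm

TASK

Lift the spring-tipped coating gauge out of its wooden holder, keep it upright and touch its tip gently to the middle of the bare steel zero disc on the holder for about a second. Then hold the tip on the ringed dot on the sloping head of the longest wiper arm, the gauge square to that sloping face and pressed lightly, so that the spring tip is about half way in. Finish like that, with the gauge still gripped and pressed on the dot; leave the wiper arms lying in their slots and everything else where it is.

Things in the scene. Friction and masses are not known exactly. Their poses are not given: they have to be found in the camera images.
- gauge: Round coating gauge, 0.19 kg, hanging upright in the holder's hole by its collar. Origin on its axis at the collar's underside; z along the axis, away from the tip. Collar diameter 40, z 0 to 6 mm. Grey grip cylinder diameter 28, z 6 to 66 (top end). Metal nose diameter 18, down to z -40; spring tip out of it down to -52.
- gauge_tip (a joint): How far the spring tip is pushed into the nose: 0 = fully out, 0.010 m = fully in (hard stop). Spring 500 N/m from 0, so half way is 5 mm and 2.5 N.
- gauge_point (a point): The very end of the spring tip (round pin, diameter 8 mm, ball end of radius 4 mm), 52 mm below the gauge origin when the tip is fully out; it moves with the tip. Axes as the gauge's.
- holder: Fixed pine block 90 (x) by 160 (y) by 60 mm high, origin at the centre of its underside, z up. Round through hole, diameter 27 mm, at its (0, -35 mm), where the gauge hangs; zero disc on top at its (0, +40 mm).
- zero_disc (a point): Centre of the top face of the bare steel zero disc, diameter 36, 4 mm thick, level, top face 64 mm above the table. z points up.
- rack: Fixed pine rack; origin on the table under the middle slot at the near rail's centre; x along the slots, y across. Base board 230 wide (y), x -50 to 220 mm, 12 thick. Rails with tops 40 mm above the table: near x -35 to 35, far x 150 to 190 mm. Three slots 20 wide, 14 deep at y -70, 0, 70 mm; which arm lies in which varies.
- wiper_long: Longest black steel wiper arm, 0.4 kg, loose in a slot. Bar 16 x 16 mm, x -30 to 380, hooked end to 404. Origin: underside of the bar under the head's middle, 26 mm above the table; x along the bar to the hook, z up. Head: plate 60 x 36 mm over the near rail, its top sloping 0.26 rad, higher on the bar's side, so it faces up and to -x. Knuckle behind it at x 45, top 32 mm above the origin.
- wiper_long_spot (a point): The marked spot of the longest arm: centre of the printed ring (diameter 17 mm) with a centre dot, on the middle of the sloping upper face of the head, about 58 mm above the table. z is the outward normal of the sloping face (0.26 rad from vertical), y runs across the arm.
- wiper_mid: Middle wiper arm, same shape with the same ringed dot but bar to +310 mm, 0.34 kg. Not to be disturbed. Origin and axes as on wiper_long.
- wiper_short: Shortest wiper arm, same shape with the same ringed dot but bar to +240 mm, 0.28 kg. Not to be disturbed. Origin and axes as on wiper_long.
- jug: Closed blue jug lying flat, about 240 long (x), 160 wide, 90 mm high, origin under the middle of its body. Not to be disturbed.
- funnel: Translucent funnel, mouth down, mouth diameter 110, 115 mm high, origin at the centre of the mouth on the table. Not to be disturbed.
- pliers: Chrome pliers lying flat, 180 long (x, jaws to +x), 60 wide, 16 mm high, origin on the table under the pivot. Not to be disturbed.
Things that resemble listed ones, but are neither listed nor needed, are in the scene too. Leave any orange look-alike of the gauge alone.

How it is judged (in metres and radians):
On the way, in this order (a step that is already met when the one before it is completed fails the run):
1. the gauge is lifted clear of the holder, in the fingers (z of gauge_point in the frame of holder above 0.067 m and contact force between gauge and the fingers above 1 N), for 0.2 s.
2. the tip is pressed lightly (1 to 9 mm in) on the zero disc, within 11 mm of its centre, the gauge within 0.16 rad of upright, for half a second (distance between gauge_point and zero_disc below 0.011 m and value of joint gauge_tip between 0.001 and 0.009 m and contact force between gauge and holder above 0.3 N and angle between gauge's own z axis and vertical below 0.16 rad), for 0.5 s.
At the end, for the whole second after the job is handed in: Gauge still gripped, at rest, touching only the longest arm: tip within 7 mm of its ringed dot, axis within 0.14 rad of square to the sloping face, spring tip 2 to 8 mm in, 0.7 to 6 N; that arm within 10 mm of its start (distance between gauge_point and wiper_long_spot below 0.007 m and angle between the z axis of gauge and the z axis of wiper_long_spot, either way round below 0.14 rad and value of joint gauge_tip between 0.002 and 0.008 m and contact force between gauge and wiper_long between 0.7 and 6 N and contact force between gauge and the fingers above 1 N and contact force between gauge and rack below 0.1 N and linear speed of gauge below 0.02 m/s and distance of each of wiper_long, wiper_long_spot from where it was at the start of the episode below 0.01 m and contact force between gauge and wiper_mid below 0.1 N and contact force between gauge and wiper_short below 0.1 N and contact force between gauge and holder below 0.1 N); the arm keeps its last pose, push and grip.
It fails at once if the gauge is rammed (over 20 N) against a wiper arm or the holder (contact force between gauge and wiper_long above 20 N or contact force between gauge and wiper_mid above 20 N or contact force between gauge and wiper_short above 20 N or contact force between gauge and holder above 20 N).
It fails at once if a wiper arm is pushed more than 15 mm out of its place (distance of any of wiper_long, wiper_mid, wiper_short from where it was at the start of the episode above 0.015 m).
It fails at once if the jug, the funnel or the pliers is pushed more than 20 mm (distance of any of jug, funnel, pliers from where it was at the start of the episode above 0.02 m).
It also fails if it takes over 45 s, if anything falls off the work surface, if the arm or the gripper's body presses on something with over 40 N, if the wrist force passes 120 N, or if a joint passes its speed limit or range.

ROBOT

A 7-joint arm with a two-finger parallel gripper is mounted at the origin on the work surface. World frame = base frame: x ahead of the robot, y to its left, z up, the work surface at z = 0. Lengths are in m, angles in degrees, forces in N, time in s.
With the tool pointing down it reaches from about 0.4 to 0.85 m from the base axis. Payload 4.5 kg.
Tool frame: the origin (TCP) lies at the very end of the fingers, on their centre line; the grasp point (between the pads) lies 19 mm behind it; y points along the fingers, x is the direction in which the jaws open and shut, and the axes are right-handed (so a half turn about y gives the same grasp; the last joint's range is limited). The gripper opens to 85 mm and grips with 20 to 120 N. Pads are 22 mm wide; open, the fingers measure 114 mm over their backs; the gripper's body (76 mm by 85 mm) begins 54 mm behind the grasp point. The pads swing forward as they close: fully open they stand 13 mm farther back than shut.
Start: joints at [-68.709, 39.483, -11.15, 89.685, 9.013, 51.709, -12.324], TCP at [0.207, 0.59, 0.199] pointing down, gripper open.
Joint ranges: [-172.22, 172.22], [-26.19, 119.32], [-84.43, 86.54], [7.71, 146.69], [-57.33, 237.33], [2.42, 119.75], [-152.13, 152.13]. Speed limits (degrees/s): [147.25, 147.25, 180, 180, 180, 180, 180].

INTERFACE

Orientations are given as a 3x3 rotation matrix whose columns are the frame's x, y, z axes.
In Python, from cell import robot gives the robot as it stands. Calls block until the motion is done:
- robot.move_ptp(position, orientation): joint-space move of the TCP to a pose.
- robot.servo_line(position, frame=None, feed=0.15): straight line of the TCP; frame=None keeps the orientation; feed is the mean speed in m/s.
- robot.move_joints(angles): joint-space move.
- robot.release() and robot.close(strength=None): open the fingers fully, or close them until they stop; strength is the grip in N (None keeps the last).
- robot.dwell(seconds).
- robot.inverse_kinematics(position, orientation): joint angles nearest the present ones, or None.
- robot.snapshot(name): name is "scene" or "top" or "wrist"; returns the picture (400x640x3 uint8, red, green, blue); there is no depth.
- robot.camera_info(name): a dict with "K" (3x3 intrinsics, pixels), "rvec" (rotation vector, rad) and "tvec" (3), from world to camera coordinates, as OpenCV has them; the wrist camera has in their place "hand_eye" (4x4, takes a point from camera to tool coordinates, whose origin is the TCP and whose axes are the tool frame's). Camera axes: x right, y down, z forward; pixel columns grow to the right and rows downward; lengths in m; the calibration is good to about 2 mm. A picture is of the moment at which its call begins: read the wrist's pose just before it. camera_info takes no time and is no camera call.
A pose or a line that the arm cannot do raises robot.MotionError and nothing moves.
- robot.close_job(): hands the job in, once; it reports no verdict.
Trained networks look in the newest picture that a camera, given by its name, has taken for a name from the list of things; names that differ only in an ending like _2 or _b are one class to them, and where a whole thing is asked for, a point or a joint stands for the part that bears it (a point fixed in the world has none). Each returns a list of dicts, best first, with "score" (0 to 1); they miss things now and then, are a little off and sometimes report something else, mostly with a low value. They report only what shows in the picture. A call takes as long as a camera call. They do not tell look-alikes from the thing itself.
- robot.boxes_of(thing, camera): "at" ([x, y, z] in m, in the coordinates of the camera as it stood for that picture, good to about 4 mm: the middle of the surface that is visible of it).
- robot.trace(thing, camera): "region" (400x640 bool, what is visible of it).
Readings, each from a call of its own:
- robot.current_time_s(): time.
- robot.current_joints(): joint angles.
- robot.current_joint_vel(): joint speeds.
- robot.current_joint_efforts(): joint torques, N m.
- robot.current_position(): TCP position.
- robot.current_tool_rot(): TCP orientation.
- robot.current_ft_force(): force on the tool from outside, world axes, zero at the start.
- robot.current_ft_torque(): the same for the moment, N m.
- robot.current_width(): opening from 0.0 (shut) to 1.0 (fully open).
Only numpy, scipy, OpenCV 4.12 (cv2) and the standard library are available. Lean on these libraries where they do the work, as an engineer would, in place of code of your own. Each camera call takes 0.05 s, during which the arm holds its last target.

## Working session

There is one attempt and no reset: what is moved stays moved. The work goes in short steps, each a Python script; the robot and the scene stay as the last script left them, time stands still between calls to the robot, and variables do not carry over. Pictures are saved under pics/ and viewed, and the job is handed in when it is done.

```bash
ls; mkdir -p pics
python3 - <<'E'
from cell import robot
import cv2,numpy as np
print(robot.current_time_s(), robot.current_position(), robot.current_tool_rot())
for n in ["scene","top","wrist"]:
    im=robot.snapshot(n); cv2.imwrite(f"pics/{n}0.png",im[:,:,::-1])
    print(n,robot.camera_info(n))
print(robot.current_time_s())
E
```

```text
pics
0.0 [0.20693335 0.58899355 0.19857825] [[ 3.31339166e-01 -4.99623035e-04 -9.43511583e-01]
 [ 9.43509906e-01 -1.78294567e-03  3.31339521e-01]
 [-1.84777475e-03 -9.99998286e-01 -1.19360449e-04]]
scene {'K': array([[422.14860729,   0.        , 317.5537467 ],
       [  0.        , 422.14860729, 205.47831436],
       [  0.        ,   0.        ,   1.        ]]), 'rvec': array([ 2.24497811,  1.41611687, -0.37568927]), 'tvec': array([-0.2427025 , -0.39716436,  1.57362833])}
top {'K': array([[422.17542103,   0.        , 315.0705243 ],
       [  0.        , 422.17542103, 208.75020787],
       [  0.        ,   0.        ,   1.        ]]), 'rvec': array([ 2.17973562, -2.16990956,  0.07583722]), 'tvec': array([0.02819583, 0.57488678, 1.2543967 ])}
wrist {'K': array([[329.36488546,   0.        , 321.31862892],
       [  0.        , 329.36488546, 201.3216264 ],
       [  0.        ,   0.        ,   1.        ]]), 'hand_eye': array([[ 9.99999683e-01, -1.85436550e-04, -7.73930570e-04,
        -1.25664088e-03],
       [ 6.99083606e-04, -2.60043022e-01,  9.65596778e-01,
        -1.74953271e-01],
       [-3.80312179e-04, -9.65597013e-01, -2.60042810e-01,
         6.49827842e-02],
       [ 0.00000000e+00,  0.00000000e+00,  0.00000000e+00,
         1.00000000e+00]])}
0.15
```

View pics/scene0.png

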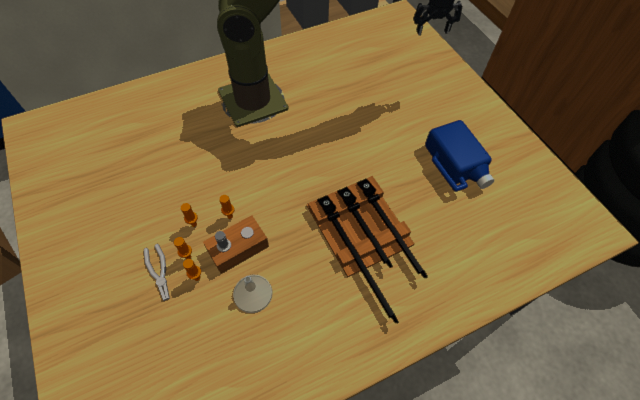

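View pics/top0.png

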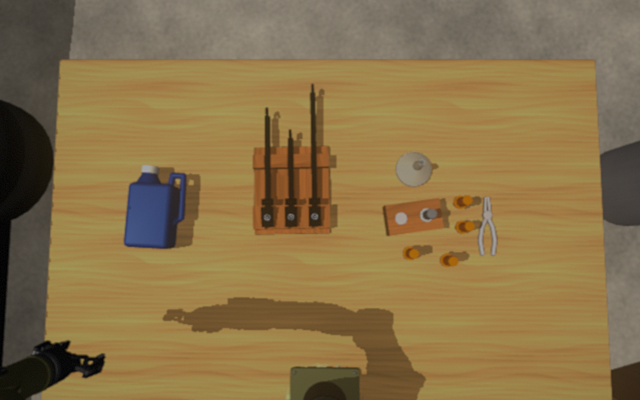

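View pics/wrist0.png

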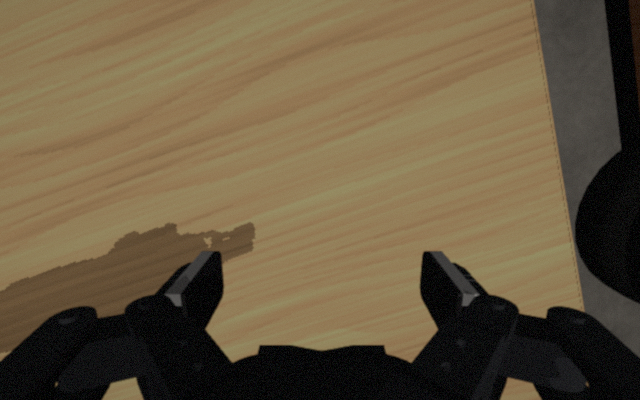

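The top view shows the grey gauge in the holder at (430,214) and the disc at (401,218). The longest arm is the right one, with its head at (315,216) and its hook at (313,86). The candidates for the gauge are the grey one at (430,214) and four orange ones at (412,253), (450,260), (466,227) and (463,202). By the description it is the grey one in the block. Next I'll measure with the networks.

```bash
cat > h.py <<'E'
from cell import robot
import cv2,numpy as np
np.set_printoptions(precision=4,suppress=True)
def ext(name,pose=None):
    c=robot.camera_info(name)
    if name!="wrist":
        R=cv2.Rodrigues(c["rvec"])[0];t=c["tvec"]
        return c["K"],R.T,-R.T@t   # cam->world
    p,R=pose; H=c["hand_eye"]
    return c["K"],R@H[:3,:3],R@H[:3,3]+p
def shoot(name,fn=None):
    pose=(np.array(robot.current_position()),np.array(robot.current_tool_rot())) if name=="wrist" else None
    im=robot.snapshot(name)
    if fn: cv2.imwrite("pics/"+fn,im[:,:,::-1])
    return im,ext(name,pose)
def proj(E,X):
    K,R,c=E; v=K@(R.T@(np.asarray(X)-c)); return v[:2]/v[2]
def ray(E,px):
    K,R,c=E; d=R@np.linalg.solve(K,[px[0],px[1],1.]); return c,d/np.linalg.norm(d)
def atz(E,px,z):
    c,d=ray(E,px); return c+d*(z-c[2])/d[2]
def tri(obs):
    A=np.zeros((3,3));b=np.zeros(3)
    for E,px in obs:
        c,d=ray(E,px);P=np.eye(3)-np.outer(d,d);A+=P;b+=P@c
    X=np.linalg.solve(A,b)
    return X,[float(np.linalg.norm(proj(E,X)-px)) for E,px in obs]
E
python3 - <<'E'
from h import *
for cam in ["top","scene"]:
    im,E=shoot(cam)
    for t in ["gauge","zero_disc","holder","wiper_long","wiper_long_spot","funnel","pliers","jug"]:
        try:
            for d in robot.boxes_of(t,cam)[:6]:
                X=E[1]@d["at"]+E[2]; print(cam,t,round(d["score"],2),X,proj(E,X).round())
        except Exception as e: print(cam,t,repr(e))
im,E=shoot("top"); cv2.imwrite("pics/topcrop.png",cv2.resize(im[120:290,240:520,::-1],None,fx=2.8,fy=2.8,interpolation=cv2.INTER_CUBIC))
E
```

```text
top gauge 0.71 [ 0.4488 -0.2397  0.1054] [411. 252.]
top gauge 0.7 [ 0.5526 -0.2889  0.108 ] [428. 215.]
top gauge 0.48 [ 0.5924 -0.3866  0.0973] [462. 201.]
top gauge 0.48 [ 0.424  -0.3488  0.0977] [449. 261.]
top gauge 0.44 [ 0.5212 -0.3912  0.095 ] [463. 226.]
top gauge 0.23 [ 0.5226 -0.489   0.011 ] [486. 227.]
top zero_disc 0.98 [ 0.5459 -0.2487  0.0635] [411. 218.]
top holder 0.95 [ 0.5493 -0.2455  0.0651] [410. 217.]
top wiper_long 0.91 [0.6732 0.0382 0.0427] [313. 176.]
top wiper_long 0.7 [0.5681 0.4954 0.0893] [154. 209.]
top wiper_long 0.43 [0.6393 0.092  0.0116] [295. 188.]
top wiper_long_spot 0.9 [0.6769 0.0366 0.0439] [313. 174.]
top funnel 0.86 [ 0.6938 -0.2597  0.0274] [411. 170.]
top pliers 0.56 [ 0.5242 -0.4919  0.0081] [487. 226.]
top pliers 0.17 [0.5679 0.4932 0.0905] [154. 209.]
top jug 0.98 [0.568  0.494  0.0916] [154. 209.]
top jug 0.63 [0.6081 0.1026 0.0533] [291. 197.]
scene gauge 0.64 [ 0.5345 -0.4007  0.0897] [183. 249.]
scene gauge 0.63 [ 0.4325 -0.3545  0.0837] [189. 214.]
scene gauge 0.6 [ 0.5665 -0.2945  0.1016] [222. 241.]
scene gauge 0.6 [ 0.4559 -0.2493  0.0803] [226. 208.]
scene gauge 0.53 [ 0.6019 -0.3967  0.0872] [191. 269.]
scene zero_disc 0.93 [ 0.5694 -0.2526  0.0587] [240. 243.]
scene zero_disc 0.23 [0.6772 0.1745 0.0441] [387. 219.]
scene holder 0.64 [ 0.5764 -0.2506  0.0639] [241. 244.]
scene wiper_long 0.85 [0.7247 0.0385 0.0424] [355. 251.]
scene wiper_long 0.35 [0.6364 0.0999 0.0399] [359. 219.]
scene wiper_long_spot 0.91 [0.7268 0.0299 0.0471] [353. 252.]
scene funnel 0.84 [ 0.7182 -0.2747  0.0282] [253. 295.]
scene pliers 0.67 [ 0.5252 -0.4945  0.0137] [157. 270.]
scene jug 0.94 [0.5857 0.4896 0.0883] [460. 153.]
scene jug 0.72 [0.6387 0.0993 0.0407] [359. 219.]
```

View pics/topcrop.png

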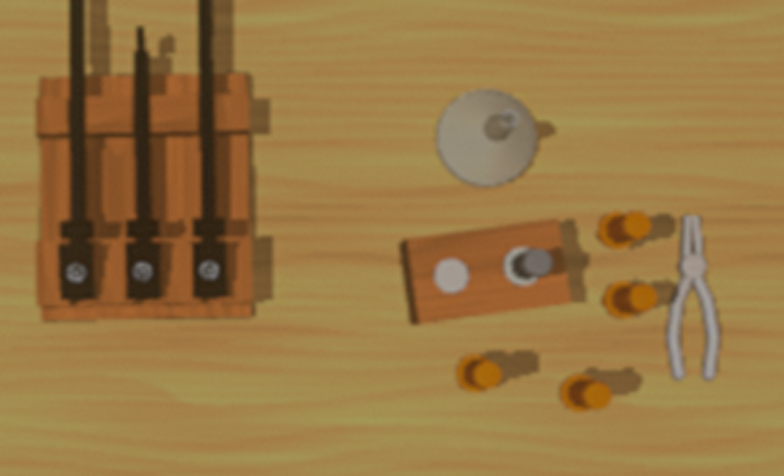

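The networks' positions agree with the picture: the gauge is at about (0.55,-0.29) and the oranges are about 0.1 m away. I'll take wrist views over the rack and holder from two places each.

```bash
cat >> h.py <<'E'
def frame(yaw=0,tilt=0):
    # jaws along Y, camera on robot side (tool z=-X); tilt: tool y leans to +X
    Rz=cv2.Rodrigues(np.array([0,0,float(yaw)]))[0]
    y=np.array([np.sin(tilt),0,-np.cos(tilt)]);x=np.array([0,1.,0]);z=np.cross(x,y)
    return Rz@np.column_stack([x,y,z])
E
python3 - <<'E'
from h import *
import pickle
views={}
for i,p in enumerate([(0.50,0.00,0.24),(0.50,0.12,0.24),(0.50,-0.22,0.27),(0.50,-0.32,0.27)]):
    try: robot.move_ptp(list(p),frame())
    except Exception as e: print(p,repr(e)); continue
    robot.dwell(0.2)
    pose=(np.array(robot.current_position()),np.array(robot.current_tool_rot()))
    im,E=shoot("wrist",f"w{i}.png"); views[i]=(im,E)
    print(p,pose[0],robot.current_joints(),robot.current_time_s())
    for t in ["wiper_long","wiper_long_spot"] if i<2 else ["gauge","zero_disc","holder"]:
        for d in robot.boxes_of(t,"wrist")[:5]:
            X=E[1]@d["at"]+E[2]; print(t,round(d["score"],2),X,proj(E,X).round())
pickle.dump(views,open("views.pkl","wb"))
E
```

```text
(0.5, 0.0, 0.24) [0.5001 0.0007 0.24  ] [  7.5314  27.6985 -19.6346 107.5933  12.3672  46.7646  71.5107] 3.7
wiper_long_spot 0.59 [0.5773 0.0313 0.0512] [349. 238.]
(0.5, 0.12, 0.24) [0.5002 0.1184 0.2399] [ -6.0526  28.7552 -19.3006 105.4056  12.4215  47.9135  58.3323] 4.6
wiper_long 0.83 [0.5775 0.0309 0.053 ] [249. 239.]
wiper_long 0.42 [0.626  0.1131 0.0181] [319. 263.]
wiper_long_spot 0.87 [0.5778 0.0335 0.0529] [251. 239.]
(0.5, -0.22, 0.27) [ 0.5005 -0.2185  0.27  ] [ 31.4192  29.3894 -20.2696  97.7603  11.9542  54.983   96.7746] 6.2417
gauge 0.98 [ 0.5879 -0.3943  0.0937] [170. 250.]
gauge 0.89 [ 0.4223 -0.3487  0.1107] [189.  99.]
gauge 0.79 [ 0.5474 -0.2903  0.107 ] [256. 220.]
gauge 0.7 [ 0.4397 -0.2434  0.1184] [297. 118.]
gauge 0.61 [ 0.5202 -0.3942  0.0962] [161. 193.]
zero_disc 0.89 [ 0.5329 -0.2528  0.0611] [294. 197.]
holder 0.81 [ 0.5346 -0.254   0.065 ] [293. 199.]
(0.5, -0.32, 0.27) [ 0.5005 -0.3184  0.2702] [ 39.4236  33.2863 -19.6562  89.8201  12.392   59.0472 106.4908] 7.125
gauge 0.88 [ 0.4233 -0.3521  0.1171] [288. 100.]
gauge 0.78 [ 0.5888 -0.394   0.0971] [256. 252.]
gauge 0.68 [ 0.5181 -0.403   0.111 ] [242. 195.]
gauge 0.64 [ 0.5352 -0.2534  0.059 ] [376. 198.]
gauge 0.61 [ 0.4406 -0.2527  0.1158] [391. 119.]
zero_disc 0.62 [ 0.532  -0.2526  0.0644] [378. 197.]
holder 0.77 [ 0.5396 -0.2532  0.0613] [377. 202.]
holder 0.38 [0.5804 0.0261 0.0533] [595. 232.]
```

Run:
```python
import cv2,numpy as np
ims=[cv2.imread(f"pics/w{i}.png") for i in range(4)]
cv2.imwrite("pics/w01.png",cv2.resize(np.vstack(ims[:2]),(480,600)))
cv2.imwrite("pics/w2c.png",cv2.resize(ims[2][120:320,180:440],(780,600),interpolation=cv2.INTER_CUBIC))
cv2.imwrite("pics/w3c.png",cv2.resize(ims[3][120:320,270:530],(780,600),interpolation=cv2.INTER_CUBIC))
```

```text
(no output)
```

View pics/w01.png

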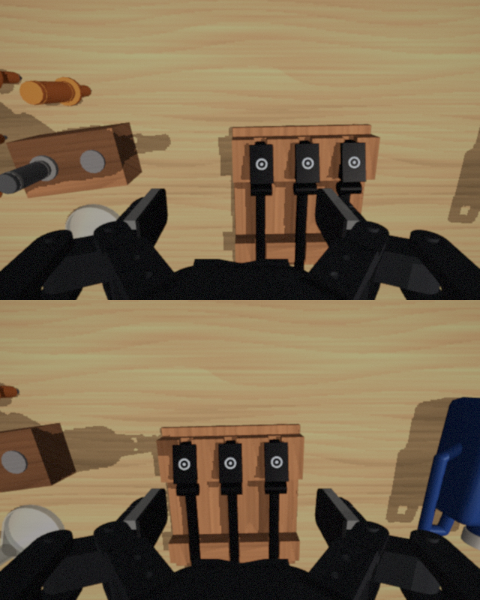

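View pics/w2c.png

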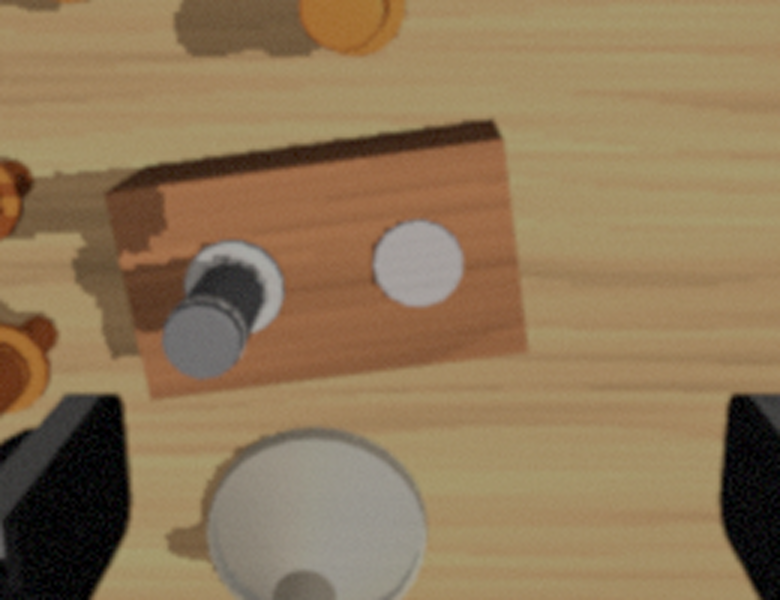

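View pics/w3c.png

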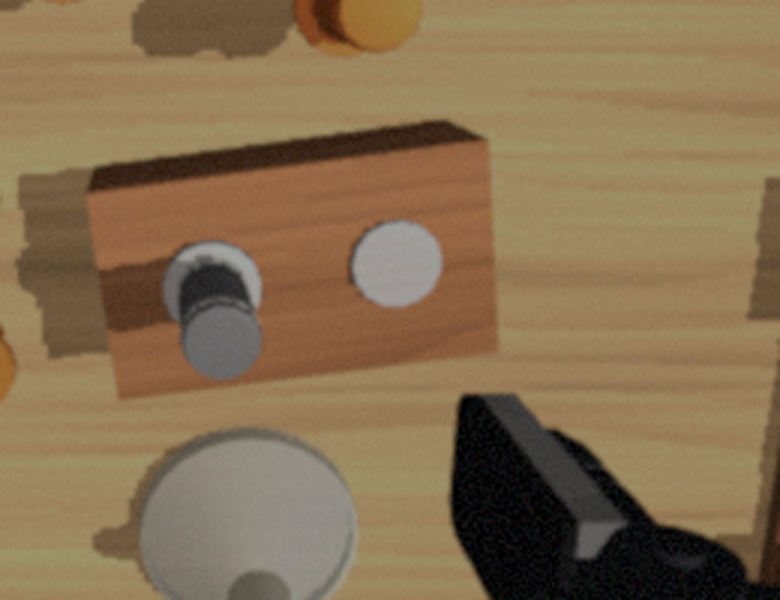

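The crops show the grey gauge (top end at about (248,233) in w2, (344,234) in w3) and the disc (320,208)/(402,208). The rack's leftmost head in the wrist views, on the -y side, belongs to the longest arm. I'll refine and triangulate.

```bash
cat >> h.py <<'E'
def blob(im,px,r,lo,hi,sat=60):
    """ellipse/centroid of low-saturation blob with gray in [lo,hi] near px"""
    hsv=cv2.cvtColor(im,cv2.COLOR_RGB2HSV); m=((hsv[...,1]<sat)&(hsv[...,2]>=lo)&(hsv[...,2]<=hi)).astype(np.uint8)
    mm=np.zeros_like(m); cv2.circle(mm,(int(px[0]),int(px[1])),r,1,-1); m&=mm
    n,l,s,c=cv2.connectedComponentsWithStats(m)
    i=1+np.argmax(s[1:,4]); cn=max(cv2.findContours((l==i).astype(np.uint8),0,2)[0],key=cv2.contourArea)
    e=cv2.fitEllipse(cv2.convexHull(cn)); return np.array(e[0]),e[1],s[i,4]
E
python3 - <<'E'
from h import *
import pickle
v=pickle.load(open("views.pkl","rb"))
for px in [(248,233),(320,208),(231,225)]: print(v[2][0][px[1]-1:px[1]+2,px[0]-1:px[0]+2].reshape(-1,3)[::4])
im=v[0][0]; print(im[205:230,348])
d2=blob(v[2][0],(320,208),24,120,255);d3=blob(v[3][0],(402,208),24,120,255);print(d2,d3,tri([(v[2][1],d2[0]),(v[3][1],d3[0])]))
g=[((248.,233.3)),(343.7,234.)];print("top",tri([(v[2][1],g[0]),(v[3][1],g[1])]))
s=[]
for i in (0,1):
    im=v[i][0]
    for px in ([(348,217),(410,217),(471,216)] if i==0 else [(246,218),(307,218),(369,216)]):
        try: b=blob(im,px,11,95,255,90); s.append((i,b[0])); print(i,px,b)
        except Exception as e: print(i,px,e)
for k in range(3):
    print("spot",k,tri([(v[0][1],s[k][1]),(v[1][1],s[k+3][1])]))
E
```

```text
[[111 111 110]
 [113 110 110]
 [113 109 109]]
[[166 160 156]
 [163 157 154]
 [163 157 154]]
[[94 59 39]
 [93 60 37]
 [92 59 37]]
[[ 19  16  21]
 [ 23  27  24]
 [ 18  16  19]
 [ 29  24  29]
 [ 26  27  25]
 [ 60  61  63]
 [124 126 132]
 [164 167 172]
 [143 145 150]
 [ 79  80  85]
 [ 32  34  33]
 [ 80  82  83]
 [137 139 144]
 [173 176 180]
 [176 180 185]
 [154 156 162]
 [ 86  89  92]
 [ 37  37  39]
 [ 81  82  84]
 [136 138 140]
 [157 160 162]
 [116 119 121]
 [ 51  53  52]
 [ 22  24  26]
 [ 13  12  18]]
(array([318.9258, 207.2427]), (28.33599281311035, 29.65256690979004), np.int32(671)) (array([402.0293, 207.4117]), (27.788591384887695, 29.995222091674805), np.int32(662)) (array([ 0.5448, -0.2228,  0.0647]), [0.05410803895666169, 0.0540749403115576])
top (array([ 0.5571, -0.2965,  0.1217]), [0.3138292924468167, 0.3135374617794357])
0 (348, 217) (array([348.5, 218.5]), (15.81138801574707, 15.81138801574707), np.int32(137))
0 (410, 217) (array([410.0655, 217.2402]), (15.754400253295898, 16.24776268005371), np.int32(143))
0 (471, 216) (array([471.9543, 216.0457]), (16.21521759033203, 16.224637985229492), np.int32(149))
1 (246, 218) (array([245.221, 218.561]), (15.624778747558594, 16.006893157958984), np.int32(135))
1 (307, 218) (array([306.6984, 217.0881]), (15.699963569641113, 16.02996063232422), np.int32(134))
1 (369, 216) (array([368.5294, 215.5614]), (15.743408203125, 16.021236419677734), np.int32(137))
spot 0 (array([0.5506, 0.0299, 0.0588]), [0.013922423866170597, 0.013918498621645453])
spot 1 (array([0.5491, 0.0998, 0.0586]), [0.022918193052250898, 0.02291740187842288])
spot 2 (array([0.5476, 0.1699, 0.0585]), [0.09041360091165751, 0.0904374358202962])
```

The checks agree. The disc height is 64.7 mm (given 64), the spots are at 58.7 mm (58), the hole-to-disc distance is 74.7 mm (75) and the arm spacing is 70 mm. The gauge top came out at 122 mm against 126, so I'll grip at its middle.

Run:
```python
from h import *
import pickle
v=pickle.load(open("views.pkl","rb"))
a=atz(v[2][1],(248.,233.3),.1255);b=atz(v[3][1],(343.7,234.),.1255);print(a,b)
gx,gy=((a+b)/2)[:2]
F=frame()
robot.move_ptp([gx,gy,0.20],F); robot.dwell(.2)
print(robot.current_position(),robot.current_joints(),robot.current_ft_force())
im,E=shoot("wrist","w4.png")
print(proj(E,[gx,gy,.126]))
```

```text
[ 0.5553 -0.2955  0.1255] [ 0.556  -0.2967  0.1255]
[ 0.5555 -0.2977  0.2015] [ 33.8966  40.2396 -18.2     88.5163  14.6344  53.4636 100.8874] [ 0.4918 -0.1771  0.034 ]
[325.5237 198.9724]
```

View pics/w4.png

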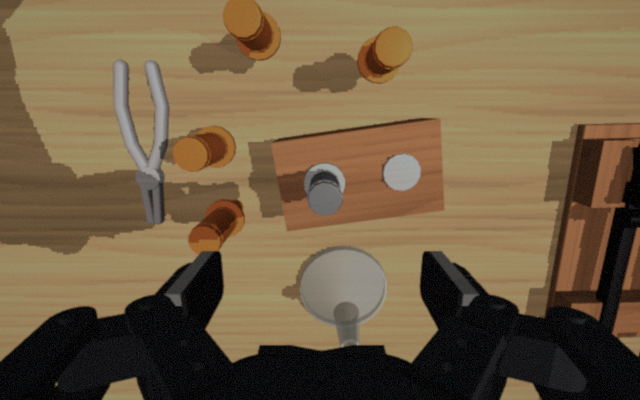

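The gauge top shows at about (325,197), and the projection predicts (325.5,199). The fingers will pass between the oranges. Descending and gripping now.

Run:
```python
from h import *
robot.servo_line([0.5556,-0.2961,0.080],feed=0.08); robot.dwell(.2)
print(robot.current_position(),robot.current_ft_force(),robot.current_width(), robot.current_time_s())
robot.close(40); robot.dwell(.3)
print(robot.current_position(),robot.current_ft_force(),robot.current_width(), robot.current_tool_rot())
im,E=shoot("wrist","w5.png")
```

```text
[ 0.5558 -0.2962  0.0803] [-0.2839 -0.1232  0.048 ] 1.000273975465537 9.8333
[ 0.5558 -0.2959  0.0802] [-0.3853  0.7609  3.3109] 0.30877300108653216 [[-0.0001  0.0003 -1.    ]
 [ 1.      0.0001 -0.0001]
 [ 0.0001 -1.     -0.0003]]
```

View pics/w5.png

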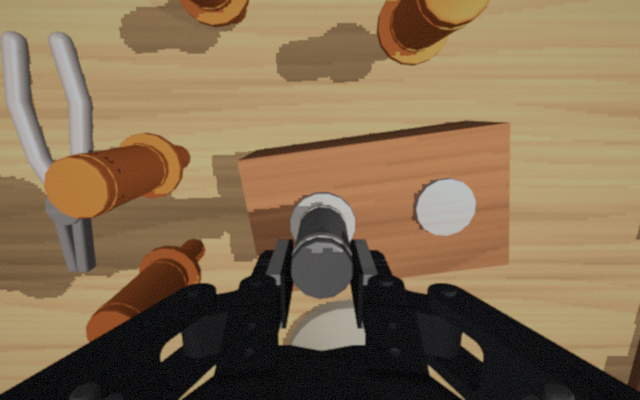

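The gauge sits centred between the pads (top at about (325,275), collar at (323,213)). Width 0.309 of 85 mm is about 26 mm against the 28 mm grip, so it is held. Lifting.

Run:
```python
from h import *
robot.servo_line([0.5556,-0.2961,0.18],feed=0.06); robot.dwell(.4)
P=np.array(robot.current_position());R=np.array(robot.current_tool_rot())
print(P,robot.current_ft_force(),robot.current_ft_torque(),robot.current_width(),robot.current_time_s())
tip=P+R@np.array([0,.072,0])
for c in ["scene","top","wrist"]:
    im,E=shoot(c,f"l_{c}.png"); p=proj(E,tip); print(c,p, proj(E,P+R@np.array([0,.020,0])),proj(E,P+R@np.array([0,-.046,0])))
    x,y=p.astype(int); x0=max(0,x-60);y0=max(0,y-60)
    cv2.imwrite(f"pics/lc_{c}.png",cv2.resize(im[y0:y0+120,x0:x0+120,::-1],None,fx=5,fy=5,interpolation=cv2.INTER_CUBIC))
```

```text
[ 0.5556 -0.2961  0.1799] [-0.3409 -0.2322 -1.6399] [-0.0142  0.0004  0.0047] 0.3062322927190561 12.975
scene [220.1982 237.3266] [216.5395 228.4953] [211.4508 216.2121]
top [430.8262 213.5735] [435.8951 212.2335] [443.0354 210.3459]
wrist [323.4538 200.0466] [323.927  221.4139] [325.0109 270.3583]
```

View pics/lc_scene.png

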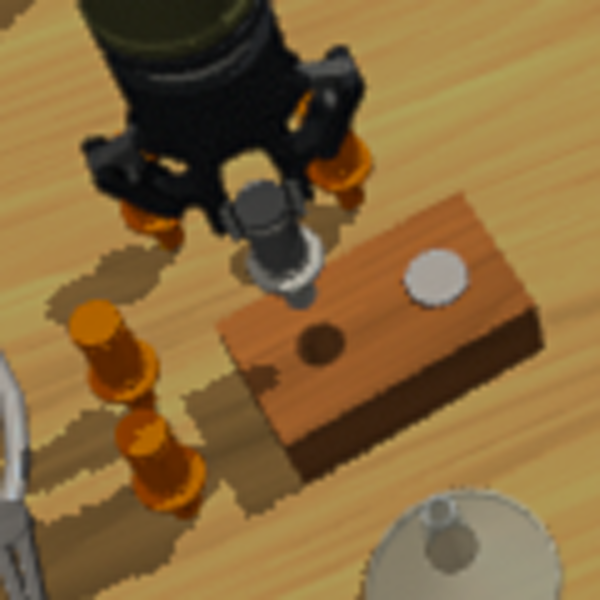

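View pics/l_wrist.png

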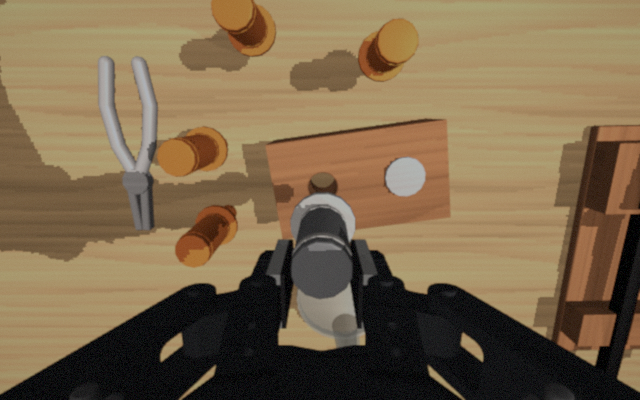

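The tip in the scene crop is at about (220,237), as predicted at (220.2,237.3), and the measured weight is 1.6 to 1.9 N. Now over to the zero disc, descending in steps with force feedback.

Run:
```python
from h import *
robot.servo_line([0.5448,-0.2228,0.18],feed=0.08)
robot.servo_line([0.5448,-0.2228,0.146],feed=0.06); robot.dwell(.3)
P=np.array(robot.current_position()); f0=np.mean([robot.current_ft_force() for _ in range(5)],0); print(P,f0,robot.current_time_s())
im,E=shoot("scene"); tip=P-[0,0,.072]; p=proj(E,tip);print(p,proj(E,[.5448,-.2228,.064]));x,y=(p-45).astype(int)
cv2.imwrite("pics/d_scene.png",cv2.resize(im[y:y+90,x:x+90,::-1],None,fx=6,fy=6,interpolation=cv2.INTER_CUBIC))
```

```text
[ 0.545  -0.2229  0.1463] [-0.5828  0.5272 -2.0105] 15.2167
[245.5545 229.7628] [246.0353 231.353 ]
```

View pics/d_scene.png

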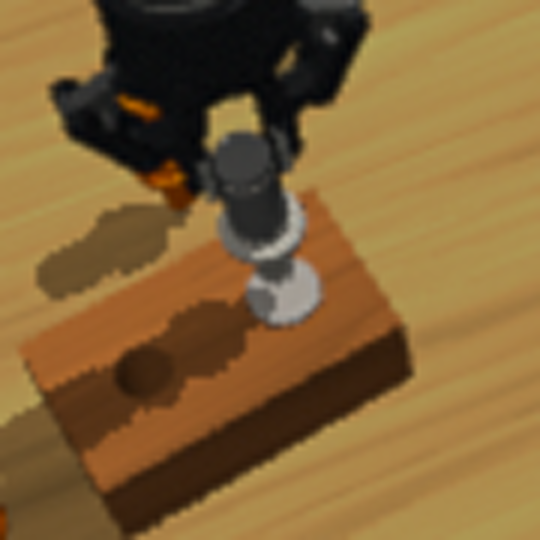

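Run:
```python
from h import *
import pickle
v=pickle.load(open("views.pkl","rb"))
for c,px in [("scene",(247,233)),("top",(401,218))]:
    im=cv2.imread(f"pics/{c}0.png")[:,:,::-1].copy();E=ext(c)
    b=blob(im,px,11,120,255,70);print(c,b,proj(E,[.5448,-.2228,.064]),atz(E,b[0],.064))
im=cv2.imread("pics/l_wrist.png")[:,:,::-1].copy();E=ext("wrist",(np.array([.5556,-.2961,.1799]),np.array([[0,0,-1.],[1,0,0],[0,-1,0]])))
b=blob(im,(405,177),26,120,255,60);print(b,atz(E,b[0],.064))
for i,px in ((2,(320,208)),(3,(402,208))):print(atz(v[i][1],blob(v[i][0],px,24,120,255)[0],.064))
```

```text
scene (array([246.7245, 231.9092]), (10.258551597595215, 11.694534301757812), np.int32(101)) [246.0353 231.353 ] [ 0.5473 -0.2216  0.064 ]
top (array([400.8298, 217.8833]), (11.288640975952148, 11.772812843322754), np.int32(110)) [401.7574 218.2102] [ 0.5457 -0.2201  0.064 ]
(array([404.9711, 176.1168]), (38.307273864746094, 40.963932037353516), np.int32(1242)) [ 0.5451 -0.2228  0.064 ]
[ 0.545  -0.2228  0.064 ]
[ 0.5451 -0.2226  0.064 ]
```

All the estimates agree within 3 mm and the tolerance is 11 mm. Pressing.

Run:
```python
from h import *
x,y=0.5455,-0.2222
F0=None
for z in [.140,.137,.135,.134,.133,.132,.131]:
    robot.servo_line([x,y,z],feed=0.02); robot.dwell(.15)
    f=np.mean([robot.current_ft_force() for _ in range(3)],0); P=robot.current_position()
    if F0 is None: F0=f
    print(z,P,f,(f-F0)[2])
    if (f-F0)[2]>1.9: break
robot.dwell(1.2)
print(robot.current_ft_force(),robot.current_time_s(),robot.current_width())
im,E=shoot("scene"); cv2.imwrite("pics/d2.png",cv2.resize(im[185:275,200:290,::-1],None,fx=6,fy=6,interpolation=cv2.INTER_CUBIC))
shoot("wrist","d2w.png")
```

```text
0.14 [ 0.5456 -0.2222  0.14  ] [-0.1158  0.4756 -2.0737] 0.0
0.137 [ 0.5455 -0.2222  0.137 ] [ 0.9414 -0.0864 -1.6023] 0.4713729655676857
0.135 [ 0.5456 -0.2222  0.1351] [ 0.7785 -0.7677 -1.9488] 0.1248961267601707
0.134 [ 0.5456 -0.2223  0.134 ] [ 0.4501 -0.1421  0.1539] 2.227577451010459
[ 1.0447 -0.5571 -1.0669] 18.3167 0.30727851857290506
```

View pics/d2.png

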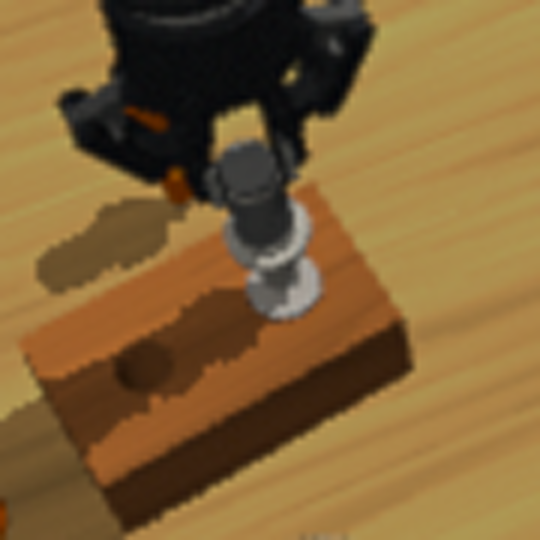

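View pics/d2w.png

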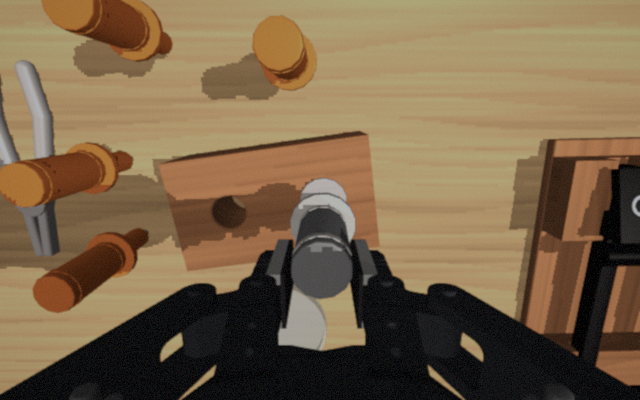

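The tip is on the disc, at about (245,230) in the scene. The force reading is noisy, so I'll go down in finer steps with averaged readings to fix the contact height.

```bash
cat >> h.py <<'E'
def force(n=12,dt=.03):
    r=[]
    for _ in range(n): robot.dwell(dt); r.append(robot.current_ft_force())
    return np.mean(r,0),np.std(r,0)/n**.5
E
python3 - <<'E'
from h import *
x,y=0.5455,-0.2222
for z in [.134,.1325,.131]:
    robot.servo_line([x,y,z],feed=0.02); robot.dwell(.15)
    print(z,robot.current_position(),*force())
robot.dwell(.5); print(robot.current_time_s())
im,E=shoot("wrist","d3w.png")
robot.servo_line([x,y,.15],feed=0.05); robot.dwell(.2); print(*force(),robot.current_time_s())
E
```

```text
0.134 [ 0.5455 -0.2222  0.134 ] [ 0.2566 -0.6769 -0.9053] [0.1533 0.147  0.2048]
0.1325 [ 0.5456 -0.2222  0.1326] [ 0.0973 -0.667  -0.4159] [0.1123 0.0955 0.123 ]
0.131 [ 0.5456 -0.2222  0.131 ] [ 0.1149 -0.4822  0.4286] [0.1103 0.2256 0.1347]
21.3167
[-0.4359 -0.0459 -2.3529] [0.105  0.1374 0.1475] 22.5
```

Contact comes out at TCP z ≈ 0.1363, so the tip is 72.3 mm ahead of the TCP, which agrees with 72. The force slope is about 500 N/m, and the tip has now held 1 to 5 mm in for over 2 s. On to the longest arm.

Run:
```python
from h import *
robot.servo_line([0.5455,-0.2222,.20],feed=0.12)
S=np.array([.5506,.0299,.0585]); F=frame(.0214,.26); L=.0722
n=-F[:,1]
tcp=lambda s: S+n*(L+s)
robot.move_ptp(list(tcp(.06)),F)
robot.servo_line(list(tcp(.015)),F,feed=0.08); robot.dwell(.3)
P=np.array(robot.current_position());R=np.array(robot.current_tool_rot())
print(P,tcp(.015),np.abs(R-F).max(),robot.current_joints(),robot.current_time_s())
tip=P+R[:,1]*L
for c in ["scene","top","wrist"]:
    im,E=shoot(c,f"s_{c}.png"); p=proj(E,tip);q=proj(E,S);print(c,"tip",p,"spot",q)
    x,y=(q-[40,40]).astype(int); print(x,y)
    cv2.imwrite(f"pics/sc_{c}.png",cv2.resize(im[y:y+80,x:x+80,::-1],None,fx=6,fy=6,interpolation=cv2.INTER_CUBIC))
```

```text
[0.5284 0.0294 0.1432] [0.5282 0.0294 0.1428] 0.0007312301294114532 [ -9.3974  33.2377  -0.4358 125.7351  21.2089   6.6919  60.7269] 25.0833
scene tip [324.9992 198.4308] spot [325.4124 201.9461]
285 161
top tip [315.1639 216.9013] spot [315.2033 215.9781]
275 175
wrist tip [323.3801 200.1536] spot [323.2576 194.9606]
283 154
```

View pics/sc_scene.png

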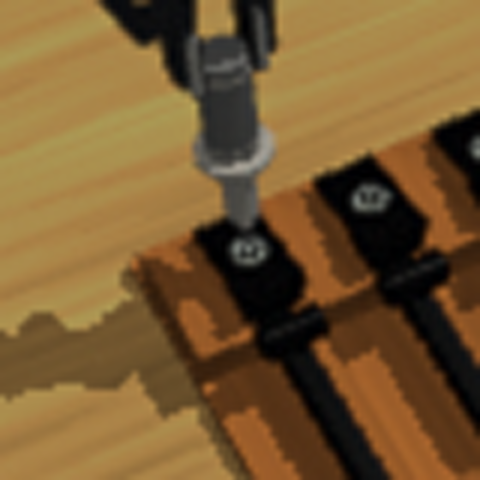

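View pics/s_wrist.png

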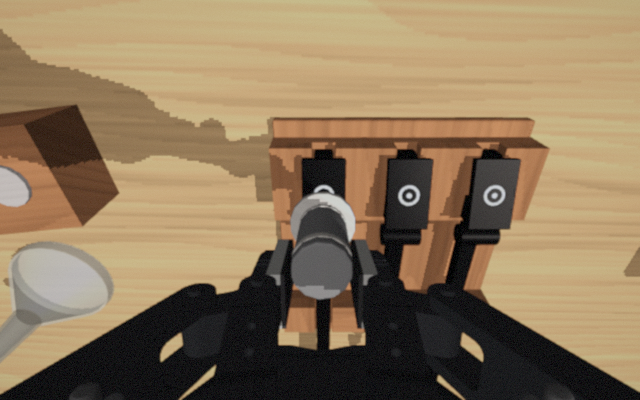

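View pics/sc_top.png

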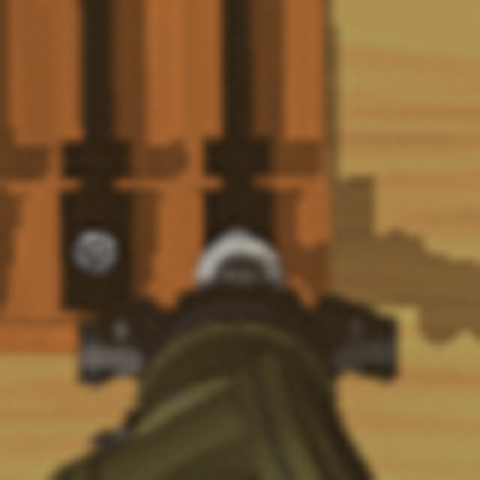

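In the scene the spot shows at about (326.5,202.7), against a predicted (325.4,201.9). In the wrist view the ring is on the gauge's axis at x ≈ 323.5. I'll check the bias against the fixed cameras, which takes no robot time.

Run:
```python
from h import *
for c,pxs in [("scene",[(326,202),(347,195),(366,186)]),("top",[(315,216),(291,216),(267,216)])]:
    im=cv2.imread(f"pics/{c}0.png")[:,:,::-1].astype(float).mean(2);E=ext(c)
    for px,S in zip(pxs,[(.5506,.0299,.0585),(.5491,.0998,.0585),(.5476,.1699,.0585)]):
        w=im[px[1]-5:px[1]+6,px[0]-5:px[0]+6];w=np.clip(w-45,0,None)
        yy,xx=np.mgrid[px[1]-5:px[1]+6,px[0]-5:px[0]+6]; m=((xx-px[0])**2+(yy-px[1])**2)<=20
        w=w*m;b=np.array([(w*xx).sum(),(w*yy).sum()])/w.sum()
        print(c,b,proj(E,S),atz(E,b,.0583))
```

```text
scene [325.9023 202.3744] [325.4124 201.9461] [0.5525 0.0306 0.0583]
scene [346.0625 193.7377] [345.6201 193.2599] [0.5511 0.1003 0.0583]
scene [366.1369 185.2547] [365.3634 184.7747] [0.5501 0.1713 0.0583]
top [314.3813 216.0178] [315.2033 215.9781] [0.5505 0.0323 0.0583]
top [290.5206 216.1373] [291.4332 216.386 ] [0.5498 0.1025 0.0583]
top [266.5726 217.2188] [267.6207 216.7933] [0.5463 0.173  0.0583]
```

The fixed cameras agree within 2.5 mm, so I'll use S = (0.5511, 0.0304). Now pressing along the face normal in steps.

```bash
cat > press.py <<'E'
from h import *
S=np.array([.5511,.0304,.0583]); F=frame(.0214,.26); L=.0723; n=-F[:,1]
tcp=lambda s: S+n*(L+s)
E
python3 - <<'E'
from press import *
robot.servo_line(list(tcp(.008)),F,feed=0.05); robot.dwell(.2)
f0,_=force(20); print(f0,f0@n)
for s in [.001,-.002,-.0035,-.005]:
    robot.servo_line(list(tcp(s)),F,feed=0.02); robot.dwell(.2)
    f,e=force(15); P=np.array(robot.current_position()); d=(f-f0)@n
    print(s,"reached",(P-S)@n-L,"Fn",d,"lat",(f-f0)-d*n)
    if d>4: break
print(robot.current_time_s(),robot.current_width())
P=np.array(robot.current_position());R=np.array(robot.current_tool_rot())
print(P,R)
for c in ["scene","wrist","top"]:
    im,E=shoot(c,f"p_{c}.png"); q=proj(E,S);print(c,"spot",q)
    x,y=(q-[40,40]).astype(int); print(x,y)
    cv2.imwrite(f"pics/pc_{c}.png",cv2.resize(im[y:y+80,x:x+80,::-1],None,fx=6,fy=6,interpolation=cv2.INTER_CUBIC))
E
```

```text
[ 0.1058  0.1485 -2.0359] -1.9954617342370427
0.001 reached 0.0010146812245258874 Fn -0.260851280363531 lat [-0.2686 -0.1172 -0.0721]
-0.002 reached -0.001981269132086544 Fn 0.747132375038411 lat [ 0.0466 -0.1955  0.0113]
-0.0035 reached -0.0034920021452727185 Fn 1.269613709826485 lat [-0.0639 -0.1734 -0.018 ]
-0.005 reached -0.005006984438691284 Fn 2.156630924612889 lat [0.01   0.0298 0.0028]
30.4917 0.3058043995646725
[0.5338 0.03   0.1233] [[-0.0214  0.2569 -0.9662]
 [ 0.9998  0.0055 -0.0207]
 [-0.     -0.9664 -0.257 ]]
scene spot [325.6315 202.0477]
285 162
wrist spot [323.4024 201.5566]
283 161
top spot [315.0347 215.8119]
275 175
```

View pics/pc_scene.png

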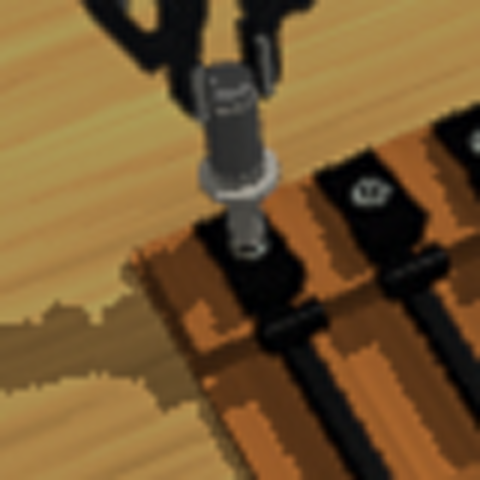

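View pics/p_wrist.png

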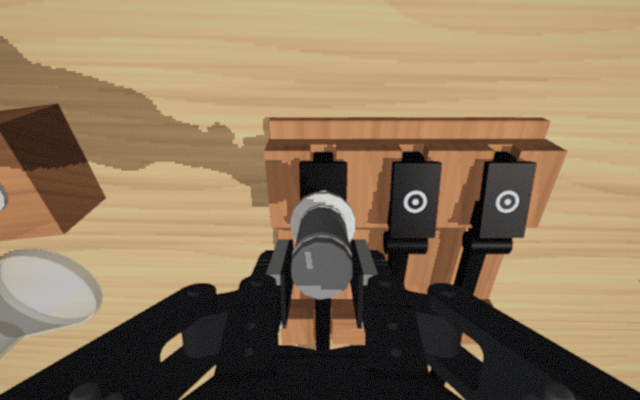

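The ring shows around the tip at (326,202) in the scene, and the normal force is about 2.2 N with the spring about 4.5 to 5 mm in. The arms lie where they did. Handing in.

Run:
```python
from press import *
robot.dwell(.3); f,e=force(10); print(f,robot.current_width(),np.abs(robot.current_joint_vel()).max(),robot.current_time_s())
print(robot.close_job())
```

```text
[-0.166   0.1935  0.044 ] 0.3046412973966326 0.09354135110285246 31.275
the job is handed in; nothing more can be done
None
```

I carried out the whole task and handed it in at 31.3 s of the 45 s allowed. The interface gives no verdict, so these are only my own checks.

- **Zero disc:** I lifted the grey gauge straight out of the holder and pressed its upright tip on the disc. It stayed 1 to 5 mm in for more than 2 s, well within the 11 mm allowed from the centre. Contact came at the expected height and the force rose at about 500 N/m.
- **Longest arm:** I tilted the gauge 0.26 rad and pressed along the face's normal onto the ringed dot. Commanded depth was 5 mm. The measured normal force was about 2.2 N, or 4.3 mm of spring.
- **End state:** The last scene picture shows the tip inside the ring and the arms and rack unmoved. The gauge was still gripped at 0.305 opening and at rest.

**What disagreed:**
- **Spot and disc positions:** The fixed cameras put both 2 to 3 mm from where the wrist camera did. I used a value in between; the tolerances are 7 mm on the spot and 11 mm on the disc.
- **Gauge top height:** I measured 122 mm against the stated 126 mm. The contact height on the disc agreed with the stated sizes.
- **Force readings:** Single readings were noisy by about 0.5 N, so I averaged them.

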